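# Third hand: slide a board under the clamp bridge and hold it on the stop

## Robot

A 6-joint arm with a two-finger parallel gripper is mounted at the origin on the work surface. World frame = base frame: x ahead of the robot, y to its left, z up, the work surface at z = 0. Lengths are in m, angles in rad, forces in N, time in s.
With the tool pointing down it reaches from about 0.25 to 0.775 m from the base axis. Payload 4 kg.
Tool frame: the origin (TCP) lies midway between the tips of the shut fingers; the grasp point (between the pads) lies 19 mm behind it; y points along the fingers, x is the direction in which the jaws open and shut, and the axes are right-handed (so a half turn about y gives the same grasp; the last joint's range is limited). The gripper opens to 94 mm and grips with 3 to 60 N. Pads are 16 mm wide; open, the fingers measure 119 mm over their backs; the gripper's body (75 mm by 177 mm) begins 78 mm behind the grasp point.
Start: joints at [-0.103, 0.087, 1.371, -0, 1.684, -0.103], TCP at [0.55, -0, 0.206] pointing down, gripper open.
Joint ranges: [-3.1, 3.1], [-0.76, 2.03], [0.27, 2.55], [-1.08, 4.22], [0.17, 2.65], [-2.57, 2.57]. Speed limits (rad/s): [2.79, 2.79, 3.14, 3.14, 3.14, 3.14].

## Interface

Orientations are given as [roll, pitch, yaw] about the fixed x, y, z axes, in that order (R = Rz(yaw) Ry(pitch) Rx(roll)).
In Python, from bench import robot, snapshot, camera_info, ticket gives the robot as it stands.
- The arm moves only by the shell command python3 -m creep 'ROWS'. ROWS is JSON, a list of rows, each an object with "slide": the shift along the tool's x, y, z in mm, a list of three; "roll": the turn about the tool's y in degrees; "grip": the closure, from 0 (fully open) to 1 (shut). In form: [{"slide": [x, y, z], "roll": roll, "grip": grip}, ...]. A call has 1 to 20 rows; each row is the pose to reach, as a shift and turn from the pose commanded when the call began, along the tool's axes at that moment; what a row does not reach only later rows make up. A row lasts 1/12 s, in which the tool goes at most 41.7 mm and 7.16 degrees, less where a joint would pass 70% of its speed; a pose out of reach is approached as far as the arm can. A call with a gripper value outside its range is refused whole. The fingers move at their own pace and stop on an object; the grip force is fixed at half the most. Time passes only in rows, so rows that repeat a pose let the fingers close. It gives the time, the measured TCP pose, the force and the opening at its end, in the units of the state.
- robot.get_obs(): the state, without advancing time (a new reading comes with each control period).
- snapshot(name): name is "scene" or "side" or "wrist"; returns the picture (420x560x3 uint8, red, green, blue); there is no depth.
- camera_info(name): a dict with "fx", "fy", "cx", "cy" (pixels), "dist" ([k1, k2, p1, p2, k3] as OpenCV has them; the pictures are not rectified), "cam_to_world" (4x4, takes a point from camera to world coordinates). Camera axes: x right, y down, z forward; pixel columns grow to the right and rows downward; lengths in m; the calibration is good to about 2 mm. A picture is of the moment at which its call begins: read the wrist's pose just before it. camera_info takes no time and is no camera call; for the wrist camera it gives the pose at the moment of the call.
- ticket.close_job(): hands the job in, once; it reports no verdict.
The state is a dict: "time": time; "joint_positions": joint angles; "qvel": joint speeds; "joint_torque": joint torques, N m; "tool_pos": TCP position; "ee_rot": TCP orientation; "wrist_force": force on the tool from outside, world axes, zero at the start; "wrist_torque": the same for the moment, N m; "width": finger opening in m.
Only numpy, scipy, OpenCV 4.12 (cv2) and the standard library are available. Lean on these libraries where they do the work, as an engineer would, in place of code of your own. Each camera call takes 0.05 s, during which the arm holds its last target.

## Task

Pick up the driver board with the tall finned heat sink, lay it flat in the open mouth of the clamping fixture and slide it nose first under the bridge until it presses on the sprung stop. Finish while still holding it there, square and flat, with a steady push of about 10 N, which keeps the stop pushed back about half of its travel, so that a colleague can tighten the thumbscrews: do not let go, and never drive the stop to the end of its travel. Leave the other board and everything else on the bench where it is.

Things in the scene. Friction and masses are not known exactly. Their poses are not given: they have to be found in the camera images.
- module: the driver board to be held (about 0.3 kg): an aluminium carrier 120 (its x) x 60 (y) x 10 mm lying flat, with a green board and flat chips (up to 14 mm above the underside) and a dark finned heat sink 34 (x) x 26 (y) mm that rises to 50 mm above the underside, centred 30 mm behind the carrier's centre. Origin: centre of the underside; x towards the nose, z up
- module_grip (a point): point inside the same board's heat sink, on its vertical centre line, 36 mm above the board's underside: a good place to pinch across the 26 mm width. Same axes as the board
- module_nose (a point): middle of the same board's front (nose) face, 5 mm above the underside: 90 mm ahead of module_grip along x and 31 mm lower. The nose is the end farther from the heat sink; the foremost 10 mm of the carrier is only 54 mm wide
- fixture: clamping fixture, fixed: aluminium base 280 (x) x 110 (y) x 10 mm, origin at the centre of its underside; x is the sliding direction, from the open mouth to the stop; z up. The channel floor is the base's top (z = 10 mm). Side rails 8 mm high leave a channel 64 mm wide from x = -5 mm on
- mouth (a point): middle of the fixture's mouth on the channel floor, at x = -65 mm of the fixture: here the rails begin 96 mm apart, and they narrow like a funnel to 64 mm at x = -5 mm. Behind it the base is open. The board can be laid down here with its nose about 50 mm ahead of this point (x = -15 mm), short of the bridge
- bridge (a point): middle of the underside of the fixture's dark steel bridge, which crosses the channel from x = 35 to 65 mm: underside 30 mm and top 42 mm above the bench, two brass thumbscrews on it up to 55 mm. It leaves 20 mm above the channel floor: the carrier passes, the heat sink does not and need not
- stop_face (a point): centre of the face of the sprung stop, a steel plate 44 mm wide and 15 mm high behind the bridge. A light line across each rail at x = 85 mm marks where the face stands at half travel. At rest the face is at x = 75 mm of the fixture, 18.5 mm above the bench
- stop (a joint): how far the sprung stop is pushed back (m): 0 at rest, 0.02 at the end of its travel. Its spring gives 1 N per mm (1000 N/m, no preload), so 0.010 is 10 N
- spare: bystander: the other board, on a shorter aluminium carrier 80 x 60 x 10 mm, without the tall heat sink (at most 17 mm high); origin at the centre of its underside
- flux: bystander: white bottle, 40 mm diameter, 85 mm high, origin at the centre of its underside
- jar: bystander: small pale jar with a white lid, 30 mm diameter, 35 mm high, standing between the boards and the fixture; origin at the centre of its underside
- spool: bystander: solder reel standing on end, 52 mm diameter, 42 mm high, origin at the centre of its underside
- driver: bystander: screwdriver lying on the bench to the left of the fixture
- tweezers: bystander: steel tweezers, 110 mm long, 6 mm high, lying to the right of the boards; origin at the centre of the underside
- meter: bystander: hand multimeter lying flat, 150 x 78 x 40 mm, to the robot's right; origin at the centre of its underside
Things that resemble listed ones, but are neither listed nor needed, are in the scene too. Leave any pink or red look-alike of the module alone.

How it is judged:
By the outcome, as a careful person would: the job done as asked, in the order asked, and still so for the second after the job is handed in, while the arm keeps its last pose, push and grip.
It also fails if it takes over 45 s, if anything falls off the work surface, if the arm or the gripper's body presses on something with over 40 N, if the wrist force passes 120 N, or if a joint passes its speed limit or range.

## Working session

There is one attempt and no reset: what is moved stays moved. The work goes in short steps, Python scripts to look and compute and a shell command to move; the robot and the scene stay as the last step left them, time stands still between calls to the robot, and variables do not carry over. Pictures are saved under pics/ and viewed, and the job is handed in when it is done.

```bash
ls; mkdir -p pics; cat > h.py <<'E'
import numpy as np, cv2
from bench import robot, snapshot, camera_info, ticket
def ray(ci,u,v):
    K=np.array([[ci['fx'],0,ci['cx']],[0,ci['fy'],ci['cy']],[0,0,1.]])
    p=cv2.undistortPoints(np.array([[[u,v]]],float),K,np.array(ci['dist'],float))[0,0]
    T=np.array(ci['cam_to_world']); return T[:3,3],T[:3,:3]@np.array([p[0],p[1],1])
def at(ci,u,v,z):
    o,d=ray(ci,u,v); return o+d*(z-o[2])/d[2]
def proj(ci,P):
    K=np.array([[ci['fx'],0,ci['cx']],[0,ci['fy'],ci['cy']],[0,0,1.]])
    T=np.linalg.inv(np.array(ci['cam_to_world']))
    return cv2.projectPoints(np.atleast_2d(np.array(P,float)),cv2.Rodrigues(T[:3,:3])[0],T[:3,3],K,np.array(ci['dist'],float))[0][:,0]
def save(img,n,box=None,s=1):
    if box: img=img[box[1]:box[3],box[0]:box[2]]
    if s!=1: img=cv2.resize(img,None,fx=s,fy=s,interpolation=cv2.INTER_CUBIC)
    cv2.imwrite('pics/'+n,img[:,:,::-1])
E
python3 - <<'E'
from h import *
o=robot.get_obs(); print(o)
for n in ['scene','side','wrist']:
    ci=camera_info(n); print(n,ci); im=snapshot(n); np.save('pics/%s0.npy'%n,im); np.save('pics/%s0_ci.npy'%n,ci,allow_pickle=True); save(im,n+'0.png')
E
```

```text
pics
{'time': 0.0, 'joint_positions': array([-1.03068932e-01,  8.79354188e-02,  1.37221224e+00, -1.26300381e-05,
        1.68358498e+00, -1.03073515e-01]), 'qvel': array([ 1.36422602e-03, -1.64629606e-05, -4.53362060e-04,  4.10273214e-04,
       -1.76190937e-04, -4.37030724e-04]), 'joint_torque': array([ 1.28542815e-03, -3.40182602e+01, -3.02423716e+01,  7.18220207e-02,
        3.29729996e-02, -1.13141955e-04]), 'tool_pos': array([5.49467409e-01, 6.31328260e-05, 2.04336184e-01]), 'ee_rot': array([-1.57058863e+00,  2.12992481e-03,  3.39598627e-06]), 'wrist_force': array([ 0.34044726, -0.48706847, -0.2201267 ]), 'wrist_torque': array([ 0.01915755, -0.01007774,  0.01195403]), 'width': 0.09394771434157624}
scene {'fx': 382.1082653537959, 'fy': 382.1082653537959, 'cx': 278.5710023082771, 'cy': 212.55764294064585, 'dist': array([-0.09069448,  0.        ,  0.        ,  0.        ,  0.        ]), 'cam_to_world': array([[-0.50922643,  0.66250849, -0.54933682,  1.13849851],
       [ 0.86062015,  0.38856159, -0.32916995,  0.31279496],
       [-0.0046267 , -0.64039237, -0.76803398,  0.81864307],
[... 359 characters left out ...]
06 ,  0.71564118, -0.87087097],
       [-0.01821015, -0.8053238 , -0.59255545,  0.76344077],
       [ 0.        ,  0.        ,  0.        ,  1.        ]])}
wrist {'fx': 352.66445693380496, 'fy': 352.66445693380496, 'cx': 273.2255228691021, 'cy': 209.17543942892053, 'dist': array([0.00413183, 0.        , 0.        , 0.        , 0.        ]), 'cam_to_world': array([[ 9.99998919e-01, -2.62900958e-04, -1.44687502e-03,
         5.50248987e-01],
       [-6.14849891e-04, -9.68511322e-01, -2.48968755e-01,
         7.24268892e-02],
       [-1.33586071e-03,  2.48969375e-01, -9.68510437e-01,
         3.82946151e-01],
       [ 0.00000000e+00,  0.00000000e+00,  0.00000000e+00,
         1.00000000e+00]])}
```

View pics/scene0.png

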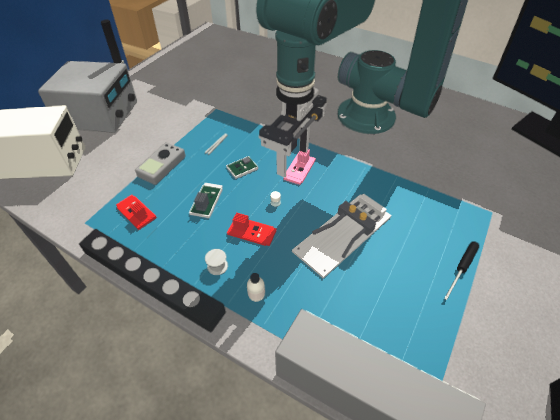

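View pics/side0.png

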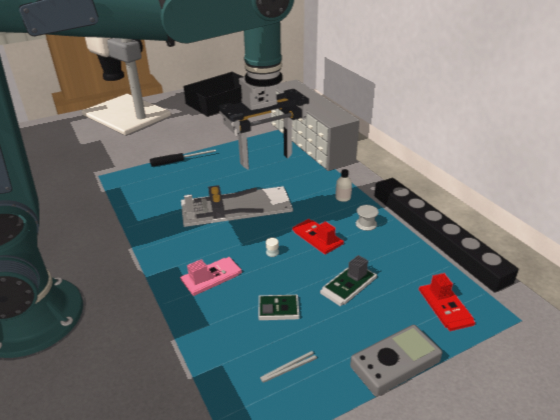

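View pics/wrist0.png

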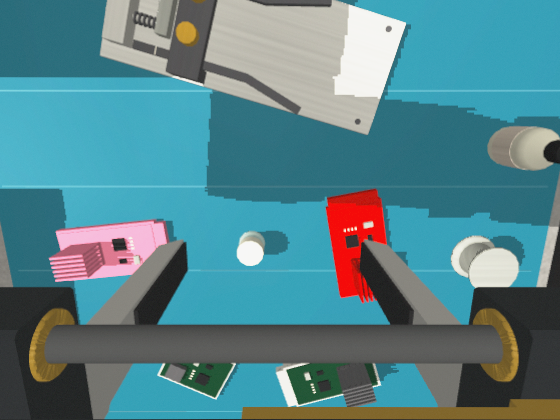

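```bash
python3 - <<'E'
from h import *
a=np.load('pics/scene0.npy');b=np.load('pics/side0.npy')
save(a,'c1.png',(180,150,280,225),8)
save(b,'c2.png',(250,230,390,330),5)
save(a,'c3.png',(285,185,400,280),6)
save(b,'c4.png',(170,170,300,230),6)
E
```

```text
(no output)
```

View pics/c1.png

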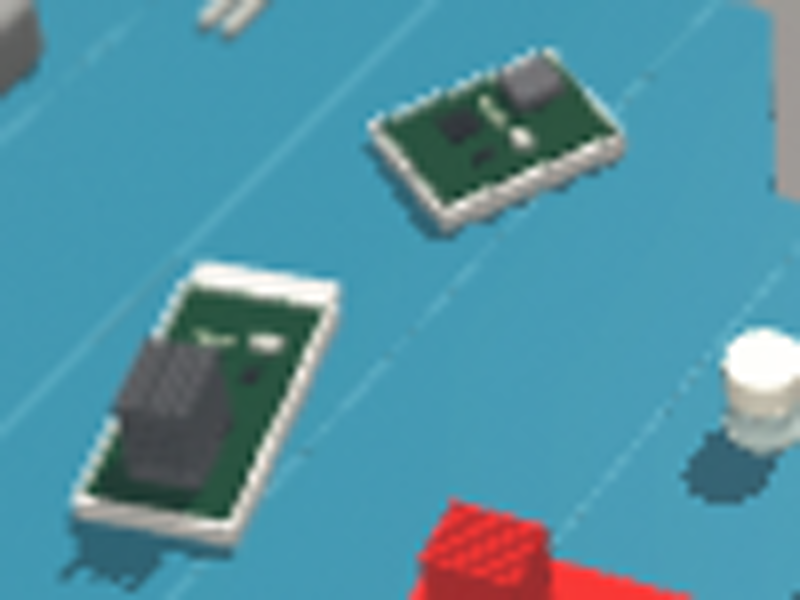

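View pics/c2.png

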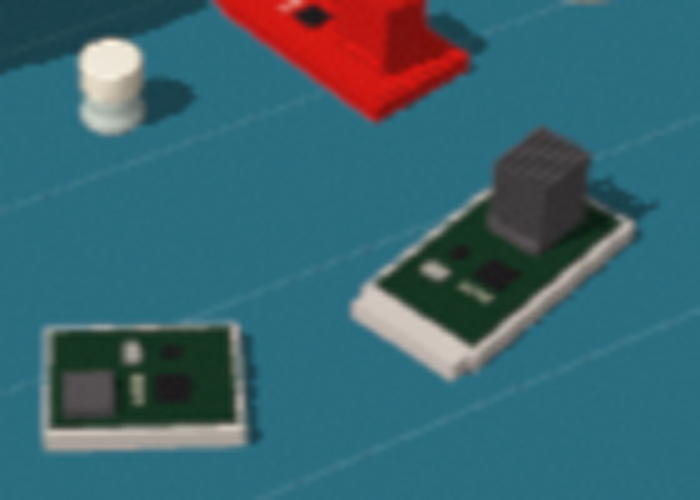

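View pics/c3.png

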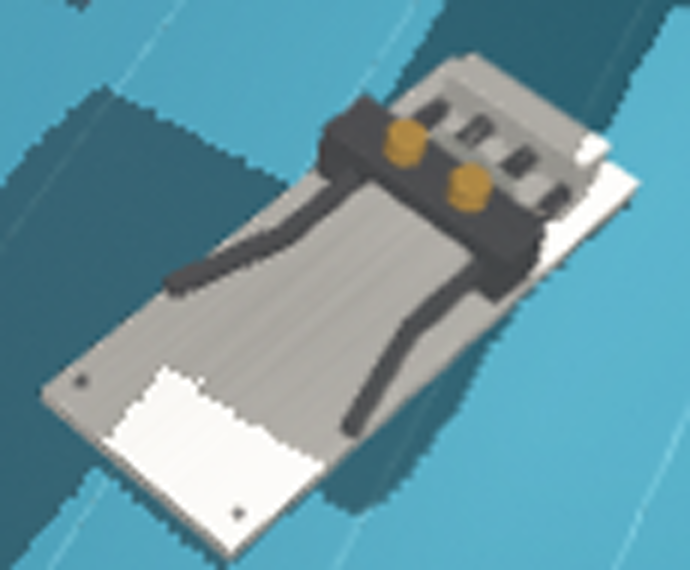

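View pics/c4.png

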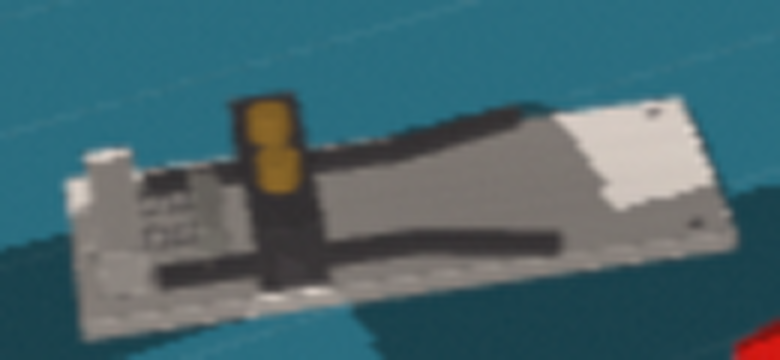

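```bash
cat > fit.py <<'E'
from h import *
from scipy.optimize import least_squares
def fit(obs,x0,cams):
    def res(p):
        c,s=np.cos(p[2]),np.sin(p[2]); r=[]
        for cam,px,m in obs:
            m=np.array(m)/1000; P=[p[0]+c*m[0]-s*m[1],p[1]+s*m[0]+c*m[1],m[2]]
            r.append(proj(cams[cam],P)[0]-np.array(px))
        return np.concatenate(r)
    s=least_squares(res,x0,loss='soft_l1'); print(s.x[:2],np.degrees(s.x[2])); print(np.round(s.fun.reshape(-1,2) if len(s.fun) else 0,1).tolist()); return s.x
def c(x,y,s,x0,y0): return ((x+.5)/s-.5+x0,(y+.5)/s-.5+y0)
E
python3 - <<'E'
from fit import *
cams={n:camera_info(n) for n in ['scene','side']}
S=lambda x,y:c(x,y,8,180,150); D=lambda x,y:c(x,y,5,250,230)
for q in [S(75,495),S(232,525),S(198,265),S(338,287)]: print(at(cams['scene'],*q,.01))
for q in [D(368,290),D(470,358),D(635,222)]: print(at(cams['side'],*q,.01))
S3=lambda x,y:c(x,y,6,285,185); D4=lambda x,y:c(x,y,6,170,170)
for q in [S3(42,390),S3(232,550),S3(638,182)]: print('F',at(cams['scene'],*q,.01))
for q in [D4(683,97),D4(738,238),D4(85,328),D4(68,180)]: print('F',at(cams['side'],*q,.01))
E
```

```text
[ 0.68269939 -0.25080236  0.01      ]
[ 0.66566386 -0.19512152  0.01      ]
[ 0.57226147 -0.28234046  0.01      ]
[ 0.5551946  -0.23053837  0.01      ]
[ 0.56345901 -0.22985556  0.01      ]
[ 0.57872677 -0.28368335  0.01      ]
[ 0.68720283 -0.25083016  0.01      ]
F [0.64916915 0.05748682 0.01      ]
F [0.67841252 0.16214977 0.01      ]
F [0.41063033 0.23784407 0.01      ]
F [0.68106342 0.16046316 0.01      ]
F [0.64799669 0.0508291  0.01      ]
F [0.38071831 0.12837356 0.01      ]
F [0.41118922 0.23622429 0.01      ]
```

```bash
python3 - <<'E'
from fit import *
cams={n:camera_info(n) for n in ['scene','side']}
S=lambda x,y:c(x,y,8,180,150); D=lambda x,y:c(x,y,5,250,230)
mo=[('scene',S(75,495),(-60,30,10)),('scene',S(232,525),(-60,-30,10)),('scene',S(198,265),(60,27,10)),('scene',S(338,287),(60,-27,10)),
('scene',S(235,543),(-60,-30,0)),('scene',S(75,515),(-60,30,0)),
('side',D(368,288),(60,-27,10)),('side',D(468,362),(60,27,10)),('side',D(635,222),(-60,30,10)),('side',D(455,382),(60,27,0)),
('side',D(545,127),(-47,-13,50)),('side',D(590,153),(-47,13,50))]
for k in (None,'scene','side'):
    p=fit([o for o in mo if k is None or o[0]==k],[.62,-.24,np.radians(197)],cams)
g=p[:2]+np.array([np.cos(p[2]),np.sin(p[2])])*-.03; print('grip',g)
S3=lambda x,y:c(x,y,6,285,185); D4=lambda x,y:c(x,y,6,170,170)
fo=[('scene',S3(42,390),(-140,55,10)),('scene',S3(232,550),(-140,-55,10)),('scene',S3(638,182),(140,-55,10)),
('side',D4(683,97),(-140,-55,10)),('side',D4(738,238),(-140,55,10)),('side',D4(85,328),(140,55,10)),('side',D4(68,180),(140,-55,10))]
for k in (None,'scene','side'):
    fit([o for o in fo if k is None or o[0]==k],[.53,.145,np.radians(164)],cams)
E
```

```text
[ 0.62036395 -0.24053216] 197.66445770667798
[[-0.9, 0.9], [-0.2, 0.9], [-0.4, -0.4], [-0.6, -0.3], [-0.1, 0.9], [-0.3, 0.7], [-2.6, 2.7], [-2.4, 0.7], [-0.2, 0.1], [-0.1, 0.1], [-0.4, -0.8], [0.5, -0.6]]
[ 0.61816979 -0.24057227] 197.16986003588477
[[-0.6, 0.3], [0.1, 0.4], [0.2, -0.9], [-0.1, -0.7], [0.2, 0.4], [0.1, 0.1]]
[ 0.62188857 -0.24059342] 197.9026063731918
[[-1.9, 2.6], [-1.6, 0.5], [0.3, -0.2], [0.7, -0.1], [0.2, -1.1], [1.0, -0.9]]
grip [ 0.65043598 -0.23137142]
[0.53031302 0.14622583] 164.35318874765252
[[-0.9, -0.0], [-0.6, 0.3], [-0.3, -0.2], [-0.5, -0.1], [-0.1, -1.2], [-0.4, -0.6], [-0.4, -0.0]]
[0.52932311 0.14740521] 164.34521539151598
[[-0.3, -0.1], [0.1, 0.3], [0.3, -0.3]]
[0.53021398 0.14386669] 164.02278610872608
[[0.0, 0.5], [0.3, -0.5], [-0.2, -0.2], [-0.0, 0.2]]
```

```bash
python3 -m creep '[{"slide":[99,56,-231.5],"roll":72.5,"grip":0.3},{"slide":[99,56,-231.5],"roll":72.5,"grip":0.3},{"slide":[99,56,-231.5],"roll":72.5,"grip":0.3},{"slide":[99,56,-231.5],"roll":72.5,"grip":0.3},{"slide":[99,56,-231.5],"roll":72.5,"grip":0.3},{"slide":[99,56,-231.5],"roll":72.5,"grip":0.3},{"slide":[99,56,-231.5],"roll":72.5,"grip":0.3},{"slide":[99,56,-231.5],"roll":72.5,"grip":0.3},{"slide":[99,56,-231.5],"roll":72.5,"grip":0.3},{"slide":[99,56,-231.5],"roll":72.5,"grip":0.3},{"slide":[99,56,-231.5],"roll":72.5,"grip":0.3},{"slide":[99,56,-231.5],"roll":72.5,"grip":0.3},{"slide":[99,56,-231.5],"roll":72.5,"grip":0.3},{"slide":[99,56,-231.5],"roll":72.5,"grip":0.3},{"slide":[99,56,-231.5],"roll":72.5,"grip":0.3}]'
python3 - <<'E'
from h import *
o=robot.get_obs(); print(o['tool_pos'],o['ee_rot'],o['joint_positions'],o['width'])
ci=camera_info('wrist'); im=snapshot('wrist'); save(im,'w1.png'); np.save('pics/w1.npy',im); np.save('pics/w1_ci.npy',ci,allow_pickle=True)
for P in ([.62,-.2405,.01],[.649,-.2315,.05]): print(proj(ci,P))
E
```

```text
time: 1.4
tool_pos: [0.649, -0.2313, 0.1495]
ee_rot: [-1.571, 0.0, -1.264]
wrist_force: [0.0, -0.3, -0.7]
width: 0.0658
[ 0.64898937 -0.2312957   0.14950541] [-1.57077207e+00  5.49930492e-05 -1.26395959e+00] [-4.24632362e-01  4.14364929e-01  1.08240915e+00  5.72838050e-05
  1.64483726e+00  8.39331468e-01] 0.06579673246524265
[[273.35603227 231.0746321 ]]
[[273.57113617 210.72086826]]
```

View pics/w1.png

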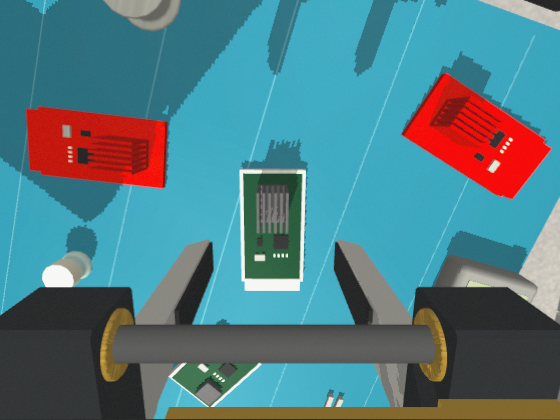

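```bash
python3 - <<'E'
from h import *
save(np.load('pics/w1.npy'),'w1c.png',(225,160,320,300),4)
E
```

```text
(no output)
```

View pics/w1c.png

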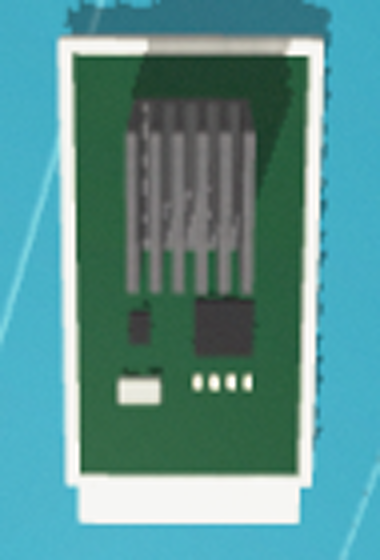

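```bash
python3 - <<'E'
from fit import *
cams={'w':np.load('pics/w1_ci.npy',allow_pickle=True).item()}
W=lambda x,y:c(x,y,4,225,160)
ob=[('w',W(58,38),(-60,-30,10)),('w',W(327,38),(-60,30,10)),('w',W(67,486),(50,-30,10)),('w',W(311,487),(50,30,10)),('w',W(79,524),(60,-27,10)),('w',W(300,524),(60,27,10)),
('w',W(126,293),(-13,-13,50)),('w',W(255,293),(-13,13,50)),('w',W(126,133),(-47,-13,50)),('w',W(253,133),(-47,13,50))]
p=fit(ob,[.62,-.24,3.44],cams)
g=p[:2]+np.array([np.cos(p[2]),np.sin(p[2])])*-.03; print('grip',g)
o=robot.get_obs(); yaw=o['ee_rot'][2]; d=g-o['tool_pos'][:2]
print('tool x',1e3*(d@[np.cos(yaw),np.sin(yaw)]),'tool z',1e3*(d@[-np.sin(yaw),np.cos(yaw)]),'roll', np.degrees(yaw)-(np.degrees(p[2])-270))
E
```

```text
[ 0.61812126 -0.23993882] 197.29190341840902
[[0.2, 0.3], [-0.8, 0.6], [0.1, -0.1], [0.2, -0.1], [0.3, -0.3], [-0.4, -0.1], [0.3, -0.0], [-0.6, 0.1], [-0.0, -0.3], [0.6, -0.1]]
grip [ 0.64676535 -0.23102162]
tool x -0.9940691578555374 tool z -2.045097782734435 roll 0.2675202397410743
```

```bash
python3 -m creep '[{"slide":[-1,30,-2],"roll":0.3,"grip":0.3},{"slide":[-1,60,-2],"roll":0.3,"grip":0.3},{"slide":[-1,90,-2],"roll":0.3,"grip":0.3},{"slide":[-1,115,-2],"roll":0.3,"grip":0.3},{"slide":[-1,131.5,-2],"roll":0.3,"grip":0.3},{"slide":[-1,131.5,-2],"roll":0.3,"grip":0.3},{"slide":[-1,131.5,-2],"roll":0.3,"grip":0.3},{"slide":[-1,131.5,-2],"roll":0.3,"grip":1},{"slide":[-1,131.5,-2],"roll":0.3,"grip":1},{"slide":[-1,131.5,-2],"roll":0.3,"grip":1},{"slide":[-1,131.5,-2],"roll":0.3,"grip":1},{"slide":[-1,131.5,-2],"roll":0.3,"grip":1},{"slide":[-1,131.5,-2],"roll":0.3,"grip":1},{"slide":[-1,131.5,-2],"roll":0.3,"grip":1},{"slide":[-1,131.5,-2],"roll":0.3,"grip":1},{"slide":[-1,131.5,-2],"roll":0.3,"grip":1}]'
python3 - <<'E'
from h import *
o=robot.get_obs(); print(o['tool_pos'],o['ee_rot'],o['width'])
ci=camera_info('wrist'); im=snapshot('wrist'); save(im,'w2.png')
E
```

```text
time: 2.78
tool_pos: [0.647, -0.2311, 0.0184]
ee_rot: [-1.57, -0.0, -1.271]
wrist_force: [0.3, -0.2, 1.8]
width: 0.0259
[ 0.64697436 -0.23112052  0.01843811] [-1.57031403e+00 -1.47831088e-04 -1.27053581e+00] 0.02586988178966775
```

View pics/w2.png

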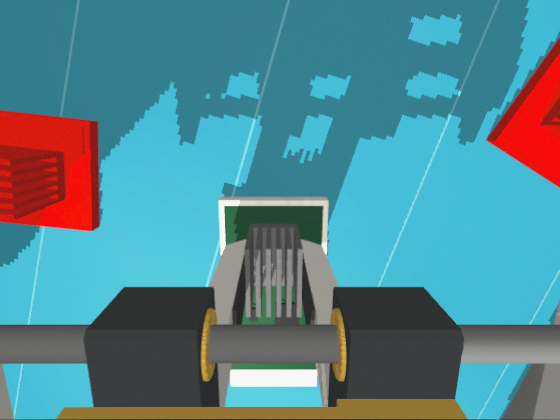

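```bash
python3 -m creep '[{"slide":[0,-10,0],"roll":0,"grip":1},{"slide":[0,-30,0],"roll":0,"grip":1},{"slide":[0,-60,0],"roll":0,"grip":1},{"slide":[0,-90,0],"roll":0,"grip":1},{"slide":[0,-110,0],"roll":0,"grip":1},{"slide":[0,-110,0],"roll":0,"grip":1},{"slide":[0,-110,0],"roll":0,"grip":1},{"slide":[0,-110,0],"roll":0,"grip":1}]'
python3 - <<'E'
from h import *
o=robot.get_obs(); print(o['tool_pos'],o['ee_rot'],o['width'])
im=snapshot('side'); save(im,'s2.png')
im=snapshot('wrist'); save(im,'w3.png')
E
```

```text
time: 3.5
tool_pos: [0.6457, -0.2307, 0.1255]
ee_rot: [-1.574, 0.003, -1.271]
wrist_force: [-0.1, 0.5, -3.2]
width: 0.0259
[ 0.64568825 -0.23068808  0.12548452] [-1.57375552  0.002582   -1.27061493] 0.02592920190580652
```

View pics/s2.png

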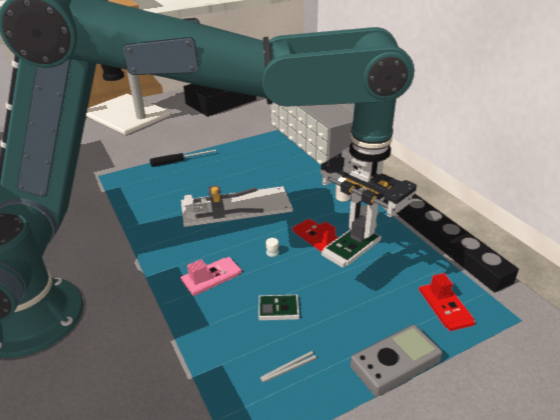

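View pics/w3.png

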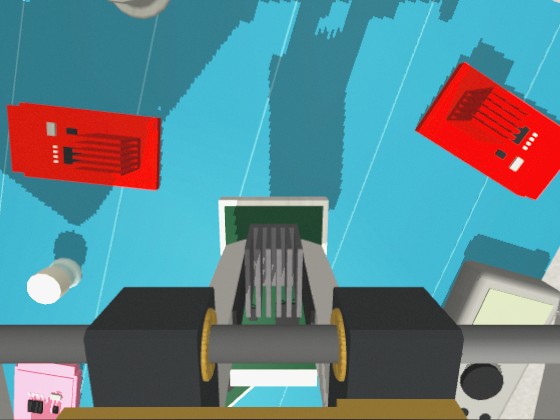

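The board hangs firmly in the jaws: the wrist picture is the same as before the lift, with the nose edge at about (273,378), so there is no tilt. Next is the traverse.

```bash
python3 -m creep '[{"slide":[-25,0,6],"roll":2,"grip":1},{"slide":[-55,0,14],"roll":5,"grip":1},{"slide":[-85,0,22],"roll":8,"grip":1},{"slide":[-115,0,30],"roll":11,"grip":1},{"slide":[-145,0,38],"roll":14,"grip":1},{"slide":[-175,0,46],"roll":17,"grip":1},{"slide":[-205,0,54],"roll":20,"grip":1},{"slide":[-235,0,62],"roll":23,"grip":1},{"slide":[-265,0,70],"roll":26,"grip":1},{"slide":[-295,0,77],"roll":29,"grip":1},{"slide":[-320,0,83],"roll":31.5,"grip":1},{"slide":[-335,0,87],"roll":32.9,"grip":1},{"slide":[-337.7,0,87.8],"roll":32.9,"grip":1},{"slide":[-337.7,0,87.8],"roll":32.9,"grip":1},{"slide":[-337.7,0,87.8],"roll":32.9,"grip":1},{"slide":[-337.7,0,87.8],"roll":32.9,"grip":1},{"slide":[-337.7,0,87.8],"roll":32.9,"grip":1}]'
python3 - <<'E'
from h import *
o=robot.get_obs(); print(o['tool_pos'],o['ee_rot'],o['width'],o['joint_positions'])
for n in ['side','scene','wrist']:
    ci=camera_info(n);im=snapshot(n); save(im,n+'4.png'); np.save('pics/%s4.npy'%n,im);np.save('pics/%s4_ci.npy'%n,ci,allow_pickle=True)
E
```

```text
time: 5.02
tool_pos: [0.6309, 0.1158, 0.1277]
ee_rot: [-1.571, -0.001, -1.847]
wrist_force: [-0.4, -0.2, -3.8]
width: 0.0256
[0.63091355 0.11584147 0.12767805] [-1.57107532e+00 -6.37097138e-04 -1.84653382e+00] 0.025647922099518963 [ 9.35062699e-02  3.15742080e-01  1.25583715e+00 -4.93465331e-04
  1.57050354e+00  1.94004044e+00]
```

View pics/wrist4.png

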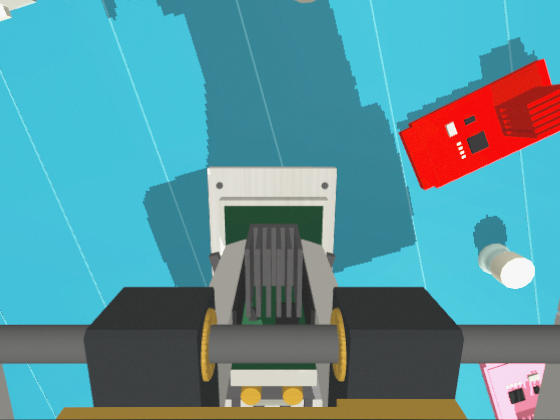

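View pics/scene4.png

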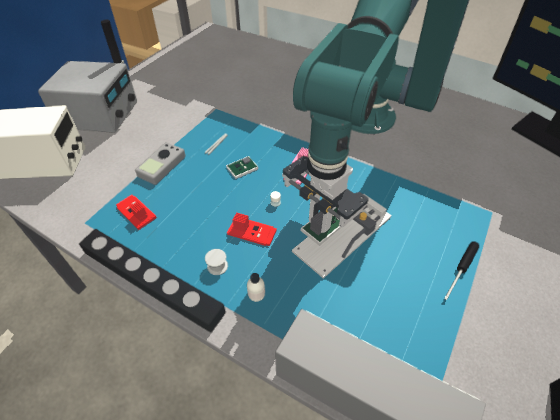

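View pics/side4.png

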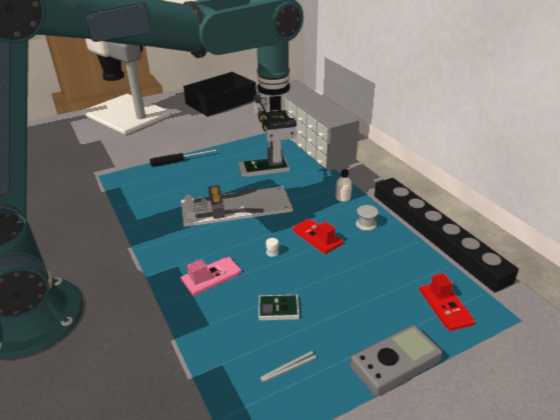

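```bash
python3 - <<'E'
from h import *
save(np.load('pics/wrist4.npy'),'w4c.png',(195,155,350,285),5)
save(np.load('pics/wrist0.npy'),'w0c.png',(90,0,420,145),2.4)
save(np.load('pics/wrist4.npy'),'w4d.png',(205,360,345,412),5)
E
```

```text
(no output)
```

View pics/w4c.png

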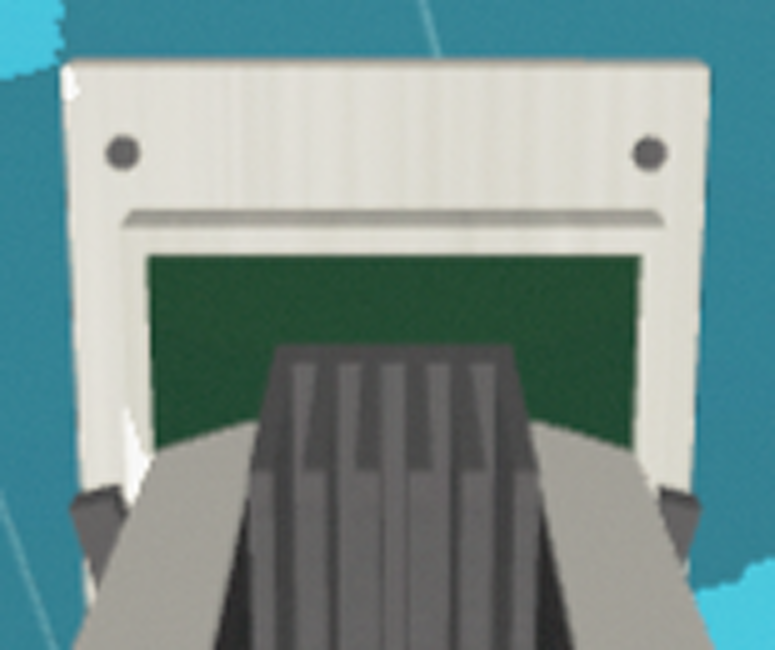

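View pics/w0c.png

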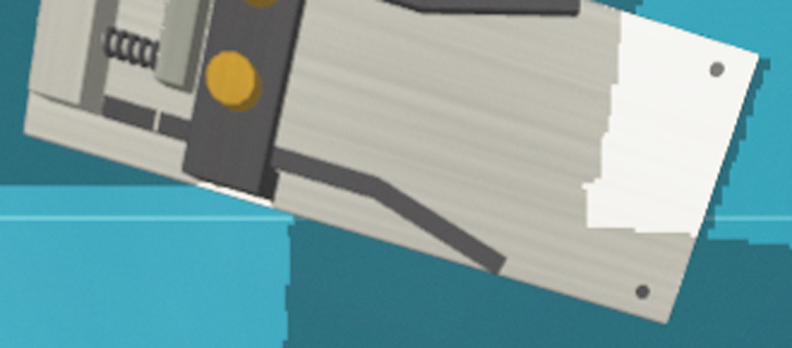

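View pics/w4d.png

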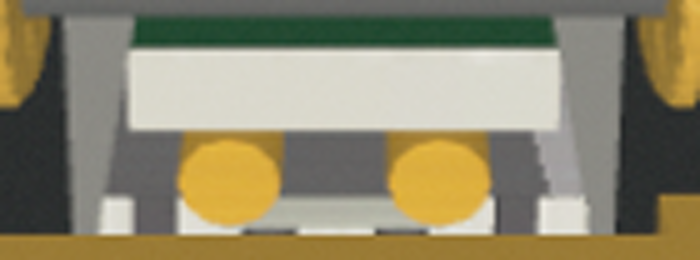

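```bash
python3 - <<'E'
from fit import *
L=lambda n:np.load('pics/%s_ci.npy'%n,allow_pickle=True).item()
cams={'w':L('wrist0'),'v':L('wrist4'),'scene':L('scene4'),'side':L('side4')}
V=lambda x,y:c(x,y,5,195,155);W=lambda x,y:c(x,y,2.4,90,0)
v=[('v',V(62,67),(-140,-55,10)),('v',V(709,67),(-140,55,10))]
S3=lambda x,y:c(x,y,6,285,185); D4=lambda x,y:c(x,y,6,170,170)
w=[('w',W(758,53),(-140,-55,10)),('w',W(667,322),(-140,55,10)),('w',W(23,132),(140,55,10))]
fo=[('scene',S3(42,390),(-140,55,10)),('scene',S3(232,550),(-140,-55,10)),('scene',S3(638,182),(140,-55,10)),
('side',D4(683,97),(-140,-55,10)),('side',D4(738,238),(-140,55,10)),('side',D4(85,328),(140,55,10)),('side',D4(68,180),(140,-55,10))]
x0=[.53,.145,np.radians(164)]
fit(v,x0,cams);fit(w,x0,cams);p=fit(v+w,x0,cams);fit(v+w+fo,x0,cams)
# held board in tool frame, using wrist4 image
o=robot.get_obs(); print(o['tool_pos'],np.degrees(o['ee_rot']))
T=np.array(cams['v']['cam_to_world'])
E4=lambda x,y:c(x,y,5,205,360)
zb=o['tool_pos'][2]-.018+.0
for q in [V(124,226),V(664,225),E4(129,48),E4(558,48)]:
    P=at(cams['v'],*q,zb+.01); d=P-p_[0] if 0 else P
    f=p[:2]; yy=p[2]; dd=P[:2]-f
    print('board pt in fixture mm',1e3*(dd@[np.cos(yy),np.sin(yy)]),1e3*(dd@[-np.sin(yy),np.cos(yy)]))
dd=o['tool_pos'][:2]-p[:2]; yy=p[2]
print('tcp in fixture',1e3*(dd@[np.cos(yy),np.sin(yy)]),1e3*(dd@[-np.sin(yy),np.cos(yy)]),'yaw err',np.degrees(o['ee_rot'][2]-yy)+270)
E
```

```text
[0.52771665 0.14722839] 164.17943397818925
[[-0.6, 0.0], [0.6, 0.0]]
[0.52780631 0.14758818] 164.16425894467747
[[0.9, -0.3], [0.1, 0.5], [-1.2, 0.1]]
[0.52778819 0.147495  ] 164.1404668382552
[[-0.8, -0.0], [0.4, 0.1], [0.9, -0.1], [0.0, 0.6], [-1.2, 0.1]]
[0.52808666 0.14735887] 164.14457695683356
[[-0.8, -0.4], [0.4, -0.3], [1.2, 0.0], [0.3, 0.7], [-0.9, 0.3], [-0.2, -0.6], [0.1, -0.2], [0.5, -0.4], [-1.3, 0.1], [-1.1, -1.0], [-1.5, -0.6], [-1.3, -0.1]]
[0.63098465 0.11639818 0.12806846] [-8.99887072e+01 -3.75178380e-03 -1.05775333e+02]
board pt in fixture mm -137.71025503308417 -27.676181866089678
board pt in fixture mm -137.8618639556991 30.856224845787914
board pt in fixture mm -30.495145945752537 -24.864166850082697
board pt in fixture mm -30.539788575681513 28.08720280582925
tcp in fixture -107.7663773917528 1.7115883344376928 yaw err 0.08420064925320503
```

```bash
python3 -m creep '[{"slide":[-1.7,20,0],"roll":0.1,"grip":1},{"slide":[-1.7,45,0],"roll":0.1,"grip":1},{"slide":[-1.7,70,0],"roll":0.1,"grip":1},{"slide":[-1.7,87,0],"roll":0.1,"grip":1},{"slide":[-1.7,94,0],"roll":0.1,"grip":1},{"slide":[-1.7,97,0],"roll":0.1,"grip":1},{"slide":[-1.7,97,0],"roll":0.1,"grip":1},{"slide":[-1.7,97,0],"roll":0.1,"grip":1},{"slide":[-1.7,97,0],"roll":0.1,"grip":1}]'
python3 - <<'E'
from h import *
o=robot.get_obs(); print(o['tool_pos'],o['ee_rot'],o['wrist_force'],o['wrist_torque'])
E
```

```text
time: 5.92
tool_pos: [0.6327, 0.1191, 0.0332]
ee_rot: [-1.567, 0.001, -1.847]
wrist_force: [0.5, 0.2, -2.2]
width: 0.0259
[0.63273963 0.11908458 0.03318116] [-1.56721062e+00  1.38612741e-03 -1.84670219e+00] [ 0.47217198  0.22175995 -2.18159799] [ 0.02269611  0.03150621 -0.02018371]
```

```bash
python3 -m creep '[{"slide":[0,1,0],"roll":0,"grip":1},{"slide":[0,2,0],"roll":0,"grip":1},{"slide":[0,2,0],"roll":0,"grip":1},{"slide":[0,2,0],"roll":0,"grip":1},{"slide":[0,2,0],"roll":0,"grip":1},{"slide":[0,2,0],"roll":0,"grip":1}]'
python3 - <<'E'
from h import *
o=robot.get_obs(); print(o['tool_pos'],o['ee_rot'],o['wrist_force'],o['wrist_torque'])
f=np.array([.5278,.1474]);y=np.radians(164.15);d=o['tool_pos'][:2]-f
print(1e3*(d@[np.cos(y),np.sin(y)]),1e3*(d@[-np.sin(y),np.cos(y)]))
E
```

```text
time: 6.42
tool_pos: [0.6313, 0.119, 0.029]
ee_rot: [-1.571, 0.0, -1.847]
wrist_force: [-0.0, -0.1, -2.8]
width: 0.0256
[0.63130203 0.11904653 0.02903505] [-1.57065560e+00  5.17574662e-06 -1.84651919e+00] [-0.0385525  -0.12690018 -2.79652767] [ 0.08508886  0.02914346 -0.05402215]
-107.31077769980621 -0.9929886637146078
```

```bash
python3 -m creep '[{"slide":[0.9,0.5,0],"roll":0,"grip":1},{"slide":[0.9,1,0],"roll":0,"grip":1},{"slide":[0.9,1,0],"roll":0,"grip":1},{"slide":[0.9,1,0],"roll":0,"grip":1},{"slide":[0.9,1,0],"roll":0,"grip":1}]'
python3 - <<'E'
from h import *
o=robot.get_obs(); print(o['tool_pos'],o['ee_rot'],o['wrist_force'],o['wrist_torque'])
f=np.array([.5278,.1474]);y=np.radians(164.15);d=o['tool_pos'][:2]-f
print(1e3*(d@[np.cos(y),np.sin(y)]),1e3*(d@[-np.sin(y),np.cos(y)]))
ci=camera_info('wrist');im=snapshot('wrist'); save(im,'w5.png'); np.save('pics/w5.npy',im);np.save('pics/w5_ci.npy',ci,allow_pickle=True)
im=snapshot('side'); save(im,'s5.png',(170,150,310,240),5)
E
```

```text
time: 6.83
tool_pos: [0.6312, 0.118, 0.0284]
ee_rot: [-1.57, -0.0, -1.847]
wrist_force: [-0.8, -1.5, -0.1]
width: 0.0259
[0.63116856 0.11802995 0.02842753] [-1.57030226e+00 -8.27939257e-05 -1.84660215e+00] [-0.75394148 -1.46579628 -0.10580097] [-0.01113759  0.21281766  0.01015049]
-107.46003168641838 0.021393659146939914
```

View pics/w5.png

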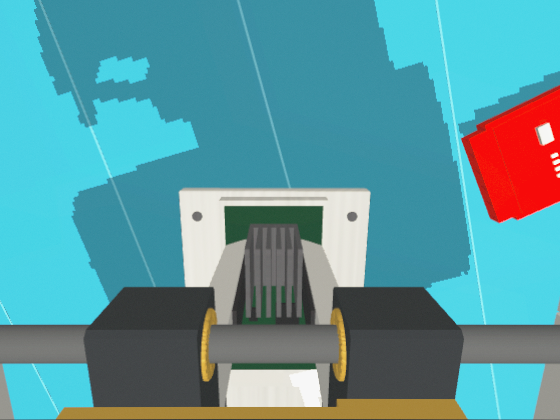

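View pics/s5.png

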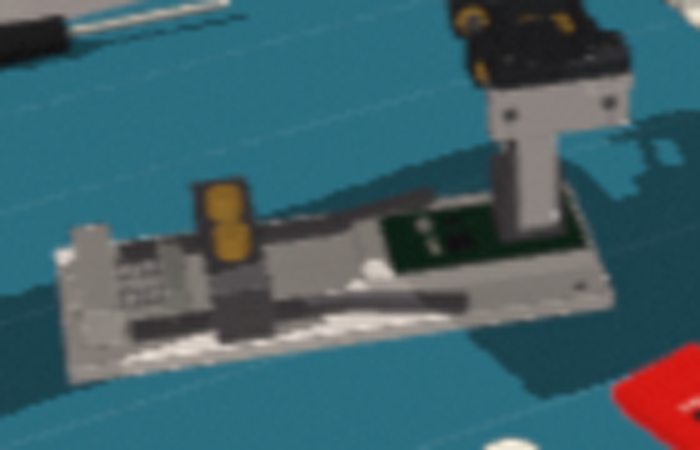

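```bash
python3 -m creep '[{"slide":[0,0,-4],"roll":0,"grip":1},{"slide":[0,0,-10],"roll":0,"grip":1},{"slide":[0,0,-18],"roll":0,"grip":1},{"slide":[0,0,-26],"roll":0,"grip":1},{"slide":[0,0,-34],"roll":0,"grip":1},{"slide":[0,0,-40],"roll":0,"grip":1},{"slide":[0,0,-45],"roll":0,"grip":1},{"slide":[0,0,-45],"roll":0,"grip":1},{"slide":[0,0,-45],"roll":0,"grip":1}]'
cat > st.py <<'E'
from h import *
o=robot.get_obs(); print(o['tool_pos'],np.degrees(o['ee_rot']),o['wrist_force'],o['wrist_torque'])
f=np.array([.5278,.1474]);y=np.radians(164.15);d=o['tool_pos'][:2]-f;u=np.array([np.cos(y),np.sin(y)]);v=np.array([-np.sin(y),np.cos(y)])
print('fix xy',1e3*(d@u),1e3*(d@v),'yawerr',np.degrees(o['ee_rot'][2])+270-164.15,'Fx,Fy',o['wrist_force'][:2]@u,o['wrist_force'][:2]@v)
E
python3 st.py
```

```text
time: 7.68
tool_pos: [0.5863, 0.131, 0.0284]
ee_rot: [-1.573, 0.0, -1.846]
wrist_force: [-3.3, 0.4, 4.9]
width: 0.026
[0.58633562 0.13102738 0.02844336] [-9.01394529e+01  4.98003753e-03 -1.05775851e+02] [-3.33339021  0.43076315  4.94851735] [ 0.26513198  0.75680195 -0.02205195]
fix xy -60.78177979291427 -0.2371070940135299 yawerr 0.07414861465238687 Fx,Fy 3.32430473571966 0.49602944354704076
```

```bash
python3 -m creep '[{"slide":[0,-0.3,-4],"roll":0,"grip":1},{"slide":[0,-0.4,-10],"roll":0,"grip":1},{"slide":[0,-0.4,-17],"roll":0,"grip":1},{"slide":[0,-0.4,-24],"roll":0,"grip":1},{"slide":[0,-0.4,-30],"roll":0,"grip":1},{"slide":[0,-0.4,-35],"roll":0,"grip":1},{"slide":[0,-0.4,-38],"roll":0,"grip":1},{"slide":[0,-0.4,-38],"roll":0,"grip":1},{"slide":[0,-0.4,-38],"roll":0,"grip":1},{"slide":[0,-0.4,-38],"roll":0,"grip":1}]'
python3 st.py; python3 - <<'E'
from h import *
save(snapshot('side'),'s6.png',(170,150,310,240),5)
save(snapshot('scene'),'sc6.png',(285,165,400,280),5)
E
```

```text
time: 8.52
tool_pos: [0.55, 0.1412, 0.0284]
ee_rot: [-1.573, -0.0, -1.846]
wrist_force: [-2.7, 0.5, 5.0]
width: 0.026
[0.55003611 0.14116806 0.02842935] [-9.01491263e+01 -8.68335125e-03 -1.05786950e+02] [-2.65844898  0.54945732  4.99782258] [ 0.25559009  0.59678726 -0.05219072]
fix xy -23.092759017843576 -0.07811835443555931 yawerr 0.0630503103929243 Fx,Fy 2.707442490006949 0.1975081886011678
```

View pics/s6.png

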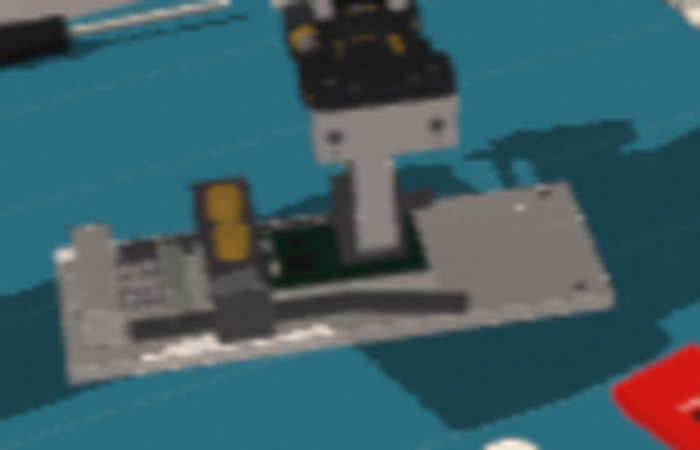

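View pics/sc6.png

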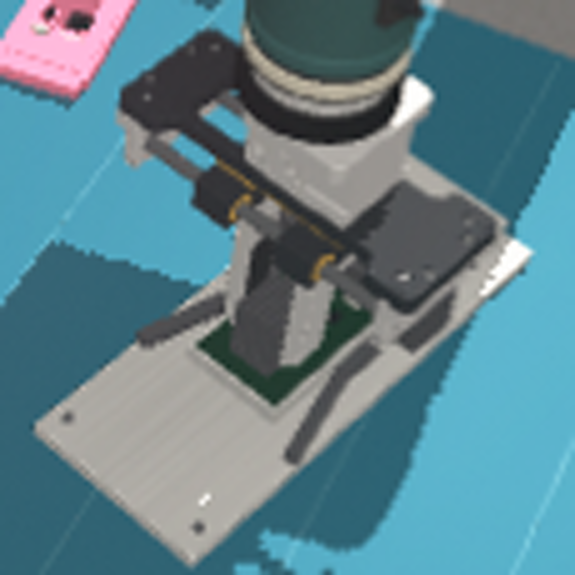

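```bash
python3 -m creep '[{"slide":[0,-0.2,-2],"roll":0,"grip":1},{"slide":[0,-0.3,-4],"roll":0,"grip":1},{"slide":[0,-0.3,-6],"roll":0,"grip":1},{"slide":[0,-0.3,-8],"roll":0,"grip":1},{"slide":[0,-0.3,-10],"roll":0,"grip":1},{"slide":[0,-0.3,-11],"roll":0,"grip":1},{"slide":[0,-0.3,-11],"roll":0,"grip":1},{"slide":[0,-0.3,-11],"roll":0,"grip":1},{"slide":[0,-0.3,-11],"roll":0,"grip":1}]'
python3 st.py
```

```text
time: 9.37
tool_pos: [0.5406, 0.1436, 0.0284]
ee_rot: [-1.571, -0.0, -1.847]
wrist_force: [2.4, 0.0, -3.1]
width: 0.026
[0.54060534 0.14362154 0.02843585] [-8.99944807e+01 -1.46889381e-02 -1.05802222e+02] [ 2.40860965  0.02410535 -3.13721802] [-0.01009332 -0.42627299 -0.06880449]
fix xy -13.35045817298449 0.13741353285778987 yawerr 0.04777803316221707 Fx,Fy -2.31045070669212 -0.6810279383912172
```

```bash
python3 -m creep '[{"slide":[0,0.2,-2],"roll":0,"grip":1},{"slide":[0,0.2,-4],"roll":0,"grip":1},{"slide":[0,0.2,-6],"roll":0,"grip":1},{"slide":[0,0.2,-7],"roll":0,"grip":1},{"slide":[0,0.2,-7.5],"roll":0,"grip":1},{"slide":[0,0.2,-7.5],"roll":0,"grip":1},{"slide":[0,0.2,-7.5],"roll":0,"grip":1},{"slide":[0,0.2,-7.5],"roll":0,"grip":1},{"slide":[0,0.2,-7.5],"roll":0,"grip":1},{"slide":[0,0.2,-7.5],"roll":0,"grip":1}]'
python3 st.py;  python3 - <<'E'
from h import *
im=snapshot('side'); save(im,'s7.png',(180,175,270,225),8); np.save('pics/s7.npy',im)
ci=camera_info('wrist');im=snapshot('wrist'); save(im,'w7.png'); np.save('pics/w7.npy',im);np.save('pics/w7_ci.npy',ci,allow_pickle=True)
save(snapshot('scene'),'sc7.png',(320,165,420,260),6)
E
```

```text
time: 10.2
tool_pos: [0.5357, 0.1451, 0.0292]
ee_rot: [-1.565, 0.0, -1.847]
wrist_force: [6.6, -2.5, -2.9]
width: 0.0256
[0.53565999 0.14511542 0.02917454] [-8.96688467e+01  2.09875947e-02 -1.05805043e+02] [ 6.63651767 -2.50825314 -2.88259425] [-0.49724457 -1.46108623  0.02432551]
fix xy -8.185116221999905 0.05099782305414405 yawerr 0.04495705002440786 Fx,Fy -7.069251074961015 0.6003247763977702
```

View pics/s7.png

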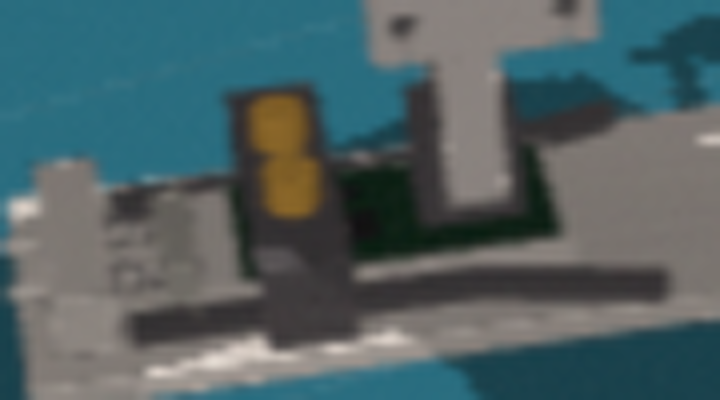

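View pics/w7.png

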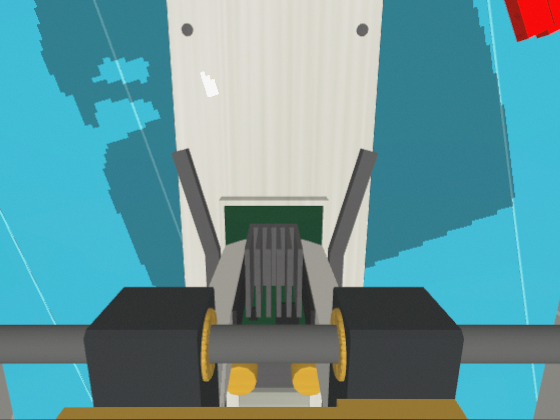

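View pics/sc7.png

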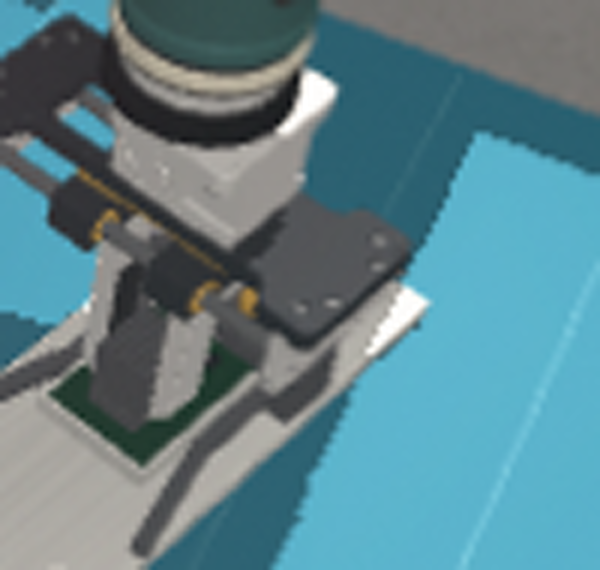

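```bash
python3 -m creep '[{"slide":[0,0.4,-1],"roll":0,"grip":1},{"slide":[0,0.8,-2],"roll":0,"grip":1},{"slide":[0,0.8,-3],"roll":0,"grip":1},{"slide":[0,0.8,-3.5],"roll":0,"grip":1},{"slide":[0,0.8,-3.5],"roll":0,"grip":1},{"slide":[0,0.8,-3.5],"roll":0,"grip":1},{"slide":[0,0.8,-3.5],"roll":0,"grip":1},{"slide":[0,0.8,-3.5],"roll":0,"grip":1},{"slide":[0,0.8,-3.5],"roll":0,"grip":1}]'
python3 st.py
```

```text
time: 11.1
tool_pos: [0.5337, 0.1457, 0.0294]
ee_rot: [-1.562, 0.001, -1.847]
wrist_force: [8.4, -3.2, -2.1]
width: 0.0257
[0.53367509 0.14571357 0.02936258] [-8.94853248e+01  4.11847558e-02 -1.05809492e+02] [ 8.39281285 -3.18446347 -2.08813111] [-0.6769222  -1.65487009 -0.01266836]
fix xy -6.112318329917872 0.0177111773563617 yawerr 0.04050784621273351 Fx,Fy -8.943458401407241 0.7711465482400999
```

```bash
python3 -m creep '[{"slide":[0,0.5,-0.3],"roll":0,"grip":1},{"slide":[0,1,-0.6],"roll":0,"grip":1},{"slide":[0,1.5,-1],"roll":0,"grip":1},{"slide":[0,1.5,-1],"roll":0,"grip":1},{"slide":[0,1.5,-1],"roll":0,"grip":1},{"slide":[0,1.5,-1],"roll":0,"grip":1},{"slide":[0,1.5,-1],"roll":0,"grip":1}]'
python3 st.py
```

```text
time: 11.68
tool_pos: [0.5337, 0.1458, 0.0293]
ee_rot: [-1.559, 0.001, -1.847]
wrist_force: [8.4, -4.8, 2.5]
width: 0.0259
[0.53373667 0.145757   0.02927148] [-8.93520335e+01  6.23611436e-02 -1.05805974e+02] [ 8.37129531 -4.82368024  2.47329097] [-0.81260594 -1.41364106  0.09848691]
fix xy -6.159693093485564 -0.040889152207860796 yawerr 0.04402554927233382 Fx,Fy -9.37046156926375 2.3539171993682775
```

```bash
python3 -m creep '[{"slide":[0,-0.7,-0.4],"roll":0,"grip":1},{"slide":[0,-1.3,-0.8],"roll":0,"grip":1},{"slide":[0,-1.3,-0.8],"roll":0,"grip":1},{"slide":[0,-1.3,-0.8],"roll":0,"grip":1},{"slide":[0,-1.3,-0.8],"roll":0,"grip":1},{"slide":[0,-1.3,-0.8],"roll":0,"grip":1},{"slide":[0,-1.3,-0.8],"roll":0,"grip":1},{"slide":[0,-1.3,-0.8],"roll":0,"grip":1}]'
python3 st.py; python3 - <<'E'
from h import *
a=np.load('pics/w5.npy');b=np.load('pics/w7.npy');n=snapshot('wrist');np.save('pics/w8.npy',n);np.save('pics/w8_ci.npy',camera_info('wrist'),allow_pickle=True)
save(np.vstack([x[190:330,200:345] for x in (a,b,n)]),'cmp.png',None,1.4)
save(np.hstack([a[190:330,200:345],n[190:330,200:345]]),'cmp.png',None,2.7)
save(n,'w8.png'); im=snapshot('side'); save(im,'s8.png',(180,175,270,225),8)
for x in (a,b,n):
    g=cv2.cvtColor(x,cv2.COLOR_RGB2GRAY).astype(int); print(g[194:212,273].tolist(), g[225,212:232].tolist())
g0=[cv2.cvtColor(x,cv2.COLOR_RGB2GRAY)[196:320,222:325].astype(np.float32) for x in (a,b,n)]
print([cv2.phaseCorrelate(g0[0],q) for q in g0[1:]])
E
```

```text
time: 12.35
tool_pos: [0.5326, 0.146, 0.0295]
ee_rot: [-1.56, 0.001, -1.847]
wrist_force: [9.5, -3.6, -2.1]
width: 0.0257
[0.53264511 0.14601398 0.02950437] [-8.93913177e+01  4.94122193e-02 -1.05806776e+02] [ 9.45123417 -3.58402198 -2.11220872] [-0.77268522 -1.86931207  0.05944489]
fix xy -5.039445771353882 0.010032472392647882 yawerr 0.04322385437643561 Fx,Fy -10.070765915441848 0.8664379881130948
[231, 231, 221, 173, 173, 175, 205, 231, 231, 231, 231, 212, 95, 68, 66, 64, 68, 67] [234, 233, 234, 234, 234, 233, 232, 230, 225, 228, 228, 229, 213, 80, 64, 67, 64, 65, 64, 63]
[217, 213, 188, 155, 154, 160, 186, 214, 215, 215, 215, 184, 54, 58, 59, 60, 61, 60] [85, 158, 214, 214, 215, 217, 219, 216, 208, 210, 211, 212, 189, 69, 57, 57, 56, 60, 59, 57]
[216, 213, 188, 154, 154, 160, 188, 214, 215, 214, 215, 183, 56, 57, 60, 61, 60, 59] [69, 67, 95, 168, 215, 217, 218, 216, 208, 209, 211, 212, 190, 70, 58, 59, 59, 58, 59, 57]
[((-0.013017396516247004, 0.41317760452530194), 0.9923901724638762), ((0.010364375043074858, 0.37922575904094913), 0.986391350640191)]
```

View pics/cmp.png

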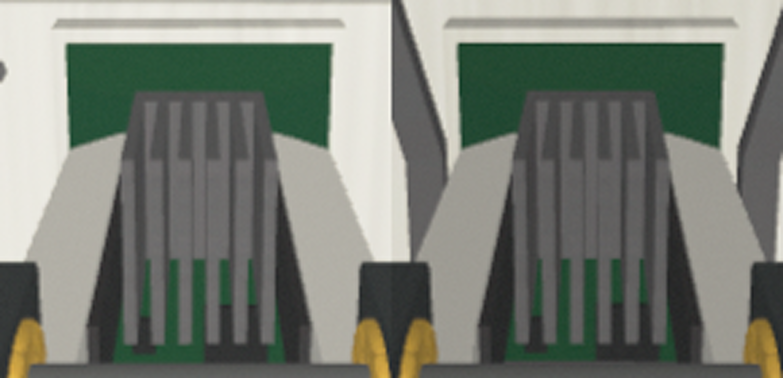

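View pics/w8.png

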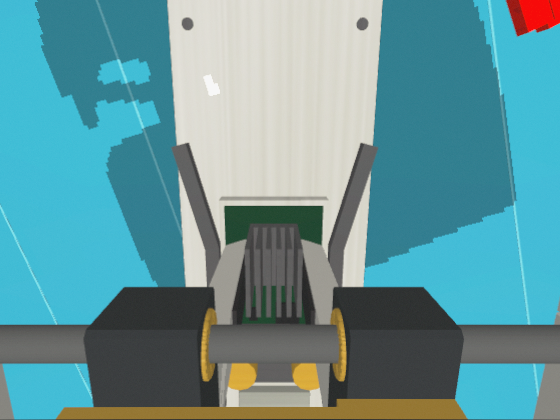

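View pics/s8.png

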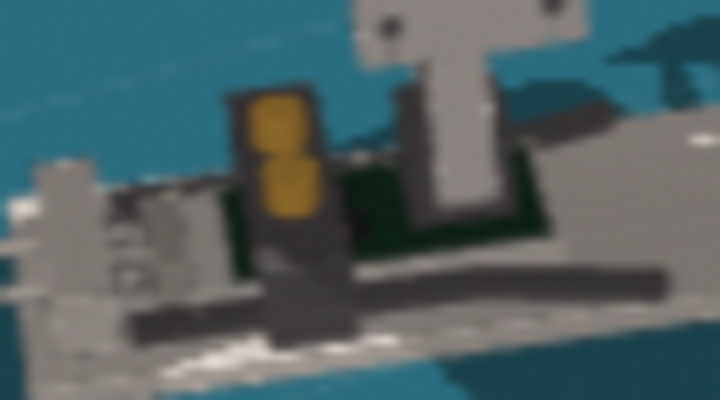

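```bash
python3 -m creep '[{"slide":[0,0,0],"roll":0,"grip":1},{"slide":[0,0,0],"roll":0,"grip":1},{"slide":[0,0,0],"roll":0,"grip":1},{"slide":[0,0,0],"roll":0,"grip":1},{"slide":[0,0,0],"roll":0,"grip":1},{"slide":[0,0,0],"roll":0,"grip":1},{"slide":[0,0,0],"roll":0,"grip":1},{"slide":[0,0,0],"roll":0,"grip":1},{"slide":[0,0,0],"roll":0,"grip":1},{"slide":[0,0,0],"roll":0,"grip":1}]'
python3 st.py; python3 - <<'E'
from h import *
im=snapshot('side');ci=camera_info('side')
f=np.array([.5278,.1474]);y=np.radians(164.15)
big=cv2.resize(im[175:225,180:270],None,fx=8,fy=8,interpolation=cv2.INTER_CUBIC)
for x,col in ((75,(255,0,0)),(85,(0,255,0)),(95,(255,0,255))):
    pts=[]
    for yy,z in ((32,.018),(22,.026),(-22,.026)):
        P=np.r_[f+np.array([np.cos(y)*x-np.sin(y)*yy,np.sin(y)*x+np.cos(y)*yy])/1e3,z]
        pts.append(((proj(ci,P)[0]-[180,175]+.5)*8-.5).astype(int))
    cv2.line(big,tuple(map(int,pts[1])),tuple(map(int,pts[2])),col,1); cv2.circle(big,tuple(map(int,pts[0])),4,col,1)
save(big,'s9.png')
save(snapshot('scene'),'sc9.png')
E
```

```text
time: 13.28
tool_pos: [0.5327, 0.146, 0.0295]
ee_rot: [-1.56, 0.001, -1.847]
wrist_force: [9.2, -3.7, -1.1]
width: 0.0258
[0.53265246 0.14601169 0.02950728] [-8.93903645e+01  5.01990233e-02 -1.05807970e+02] [ 9.21284204 -3.6839709  -1.07070576] [-0.79301788 -1.84984456  0.06268466]
fix xy -5.047144284382538 0.010223673521967541 yawerr 0.04203001671160678 Fx,Fy -9.868735484653962 1.0276964745994266
```

View pics/s9.png

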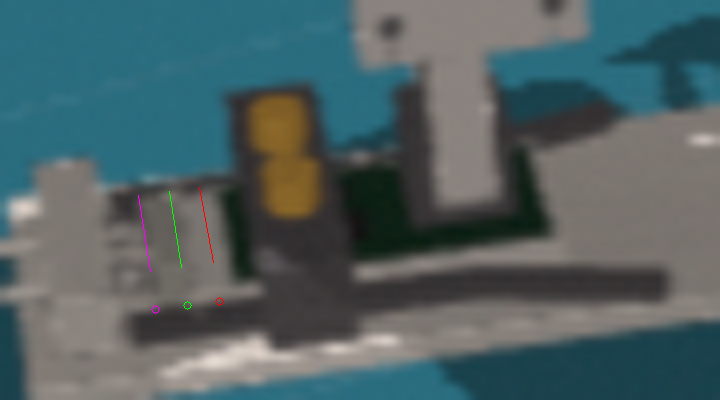

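View pics/sc9.png

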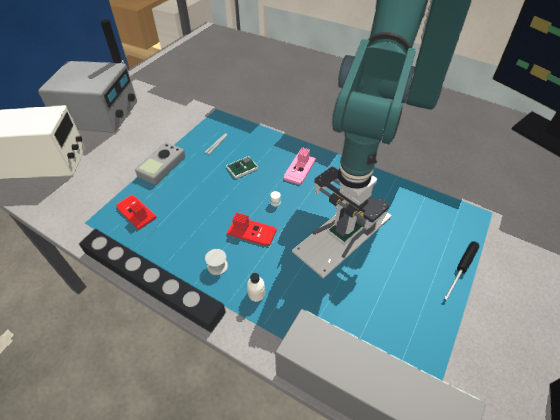

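The hold is steady at about 9.9 N. In the side picture the stop plate stands at the projected half-travel line (about (175,230) in the crop), and in the scene picture everything else is where it was. I'm handing in.

```bash
python3 -c "
from bench import ticket; print(ticket.close_job())"; python3 st.py
```

```text
the job is handed in; nothing more can be done
None
the job is handed in; nothing more can be done
```

The board with the tall heat sink is in the fixture, nose under the bridge, pressed on the sprung stop and still held by its heat sink. I handed in at about 13.4 s; the close reports no verdict.

**Push:** the wrist reads about 9.9 N along the slide direction. It had been steady over the last second before hand-in. By the arm's position the nose is at about x = 85 mm of the fixture, so the stop is pushed back about 10 mm. The side picture, though coarse, agrees: the stop plate is at the half-travel line. At no check was the stop near the end of its travel.

**Square:** yaw is within 0.05° of the fixture, and the board is centred to within about 0.1 mm by arm position.

**Flat, but not perfectly:** under the push the tool leans by 0.6°, which lifts the rear of the board about 1 mm while the nose stays on the floor. The moves cannot command tilt, and pressing down harder made the lean worse, so I left it.

**Everything else:** the last scene picture shows the other board, the look-alikes and the other bench items where they were.

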